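# Pack out the tube rack on the rocking mixer

### The job

Swing the mixer's raised retaining bar down until it rests in its catch, then take up the gap between the tube rack and the bar: stand the one aluminium spacer against the rack that leaves room for the wedge to bite, and push the wedge down between spacer and bar, its flat side to the spacer, until you feel it go tight, rack, spacer, wedge and bar all bearing on one another, before it reaches the platform. Finish holding: keep the wedge gripped and firmly pressed down, do not let go of it. Do not knock over the bottle or the jar.

Things in the scene. Friction and masses are not known exactly. Their poses are not given: they have to be found in the camera images.
- mixer: Low white rocking mixer, fixed to the table, 260 x 240 mm (its x, y), with a flat steel platform whose top is 50 mm above the table. Origin: centre of its underside. Its x axis points from the rack across the gap to the bar; its y axis runs along the bar towards the hinge.
- bar (a joint): Retaining bar's hinge angle, rad: 0 = level in its catch (closed), 1.57 = upright. Steel bar 14 mm thick (mixer x), 20 mm deep, 190 mm long from the hinge, then an 16 mm round black end. It stays where left (friction about 0.3 N m) and turns about the mixer's x axis through mixer_hinge. Closed, it runs from the hinge to mixer -y, underside 40 mm and top 60 mm above the platform.
- mixer_hinge (a point): Bar's hinge axis, mid-thickness of the bar, 50 mm above the platform, between two cheeks 62 mm tall. The gap-side face of the bar lies 7 mm from this point towards mixer -x, all along the bar.
- mixer_catch (a point): Bottom of the forked catch on which the closed bar rests, 40 mm above the platform, 175 mm from the hinge along mixer -y; its prongs stand 60 mm above the platform.
- rack_face (a point): Mid-length top edge of the grey tube rack's gap-side face, an upright plane 160 mm long (along mixer y, parallel to the closed bar) and 60 mm tall from the platform up. The rack is bolted down so that the gap to the closed bar is 23 to 41 mm. Its tubes stand 62 to 82 mm back from this face and rise 38 mm above its top. Same axes as the mixer.
- spacer_thin_mid (a point): Centre of the thin aluminium spacer, a loose plain plate 13 mm thick (its x), 40 mm wide (its y), 90 mm tall (its z), standing on edge on the table; about 0.13 kg. Right when the gap is under about 32 mm.
- spacer_thick_mid (a point): Centre of the thick aluminium spacer, 22 mm thick (its x), 40 mm wide (its y), 90 mm tall (its z), standing on edge on the table; about 0.21 kg. Right when the gap is over about 32 mm (within 1 mm of 32 either spacer does).
- wedge_grip (a point): Centre of the wedge's grip block: 26 mm (its x) x 50 mm (its y) x 45 mm tall (z). The wedge hangs upright by the block's underside on its stand, sloped side (+x) facing roughly the way of the mixer's x; it lifts straight out.
- wedge_tip (a point): Middle of the wedge's thin bottom edge: 10 mm to -x of and 102.5 mm below wedge_grip, in the wedge's axes. Tight, with the right spacer, it stops 4 to 47 mm above the platform.
- wedge: Loose white plastic wedge, about 0.12 kg: grip block on top, below it an 80 mm tall taper 36 mm wide (y). Its -x side is one flat upright plane (13 mm to -x of the block's centre); its +x side slopes: 6 mm thick at the bottom, 26 mm under the block (1 mm per 4 mm). Origin: at the height of its bottom edge, under the block's centre.
- stand: The wedge's dark steel stand, fixed: two uprights 94 mm tall, 44 x 64 mm over all, on a foot 70 x 90 mm. Origin: centre of its underside.
- bottle: White capped bottle, 52 mm across, 120 mm tall, loose; leave it standing. Origin: centre of its base.
- jar: Amber glass jar, 48 mm across, 60 mm tall, loose; leave it standing. Origin: centre of its base.
Things that resemble listed ones, but are neither listed nor needed, are in the scene too. What is shaped like the part that bears spacer_thick_mid but pink is not meant.

How it is judged (in metres and radians):
On the way, in this order (a step that is already met when the one before it is completed fails the run):
1. the retaining bar lies in its catch (value of joint bar below 0.04 rad), for 0.2 s.
2. a spacer stands on the platform in the gap between rack and bar (value of joint bar below 0.04 rad and ((y of spacer_thin_mid in the frame of mixer between -0.07 and 0.075 m and x of spacer_thin_mid in the frame of mixer below 0.078 m and x of spacer_thin_mid in the frame of rack_face above 0 m and z of spacer_thin_mid in the frame of mixer between 0.085 and 0.101 m and angle between spacer_thin_mid's own z axis and vertical below 0.2 rad) or (y of spacer_thick_mid in the frame of mixer between -0.07 and 0.075 m and x of spacer_thick_mid in the frame of mixer below 0.078 m and x of spacer_thick_mid in the frame of rack_face above 0 m and z of spacer_thick_mid in the frame of mixer between 0.085 and 0.101 m and angle between spacer_thick_mid's own z axis and vertical below 0.2 rad))), for 0.2 s.
3. the wedge's thin end is in the gap, below the bar's top (value of joint bar below 0.04 rad and y of wedge_tip in the frame of mixer between -0.07 and 0.075 m and x of wedge_tip in the frame of mixer below 0.078 m and x of wedge_tip in the frame of rack_face above 0 m and z of wedge_tip in the frame of mixer between 0.0515 and 0.105 m and angle between wedge_tip's own z axis and vertical below 0.2 rad), for 0.1 s.
At the end, for the whole second after the job is handed in: Bar closed (0.04 rad); a spacer upright on the platform in the gap, pressed on the rack over 0.5 N; wedge still, upright (0.2 rad), its thin end 1.5 mm or more off the platform and 5 mm or more below the bar's top, pressing the bar over 2 N and the spacer over 1 N, fingers still on it (over 2 N) (all of step 3 and contact force between wedge and bar above 2 N and contact force between the fingers and wedge above 2 N and (((y of spacer_thin_mid in the frame of mixer between -0.07 and 0.075 m and x of spacer_thin_mid in the frame of mixer below 0.078 m and x of spacer_thin_mid in the frame of rack_face above 0 m and z of spacer_thin_mid in the frame of mixer between 0.085 and 0.101 m and angle between spacer_thin_mid's own z axis and vertical below 0.2 rad) and contact force between wedge and spacer_thin above 1 N and contact force between spacer_thin and rack above 0.5 N) or ((y of spacer_thick_mid in the frame of mixer between -0.07 and 0.075 m and x of spacer_thick_mid in the frame of mixer below 0.078 m and x of spacer_thick_mid in the frame of rack_face above 0 m and z of spacer_thick_mid in the frame of mixer between 0.085 and 0.101 m and angle between spacer_thick_mid's own z axis and vertical below 0.2 rad) and contact force between wedge and spacer_thick above 1 N and contact force between spacer_thick and rack above 0.5 N)) and linear speed of wedge below 0.01 m/s); the arm keeps its last pose, push and grip.
It fails at once if the bottle is knocked over (angle between bottle's own z axis and vertical above 0.6 rad).
It fails at once if the jar is knocked over (angle between jar's own z axis and vertical above 0.6 rad).
It also fails if it takes over 72 s, if anything falls off the work surface, if the arm or the gripper's body presses on something with over 40 N, if the wrist force passes 120 N, or if a joint passes its speed limit or range.

### The arm

A 6-joint arm with a two-finger parallel gripper is mounted at the origin on the work surface. World frame = base frame: x ahead of the robot, y to its left, z up, the work surface at z = 0. Lengths are in m, angles in degrees, forces in N, time in s.
With the tool pointing down it reaches from about 0.35 to 0.925 m from the base axis. Payload 6.4 kg.
Tool frame: the origin (TCP) lies between the finger pads; the fingertips stand 19 mm ahead of it and the grasp point (between the pads) is the TCP (ctrl.tips_ahead is the distance from the TCP to the fingertips, in m); z points along the fingers, x is the direction in which the jaws open and shut, and the axes are right-handed (so a half turn about z gives the same grasp; the last joint's range is limited). The gripper opens to 94 mm and grips with 3 to 60 N. Pads are 16 mm wide; open, the fingers measure 119 mm over their backs; the gripper's body (75 mm by 177 mm) begins 78 mm behind the grasp point.
Start: joints at [59.639, 14.043, 89.255, -0, 76.702, -9.975], TCP at [0.226, 0.609, 0.224] pointing down, gripper open.
Joint ranges: [-179.41, 179.41], [-58.25, 129.5], [7.25, 145.43], [-54.29, 234.29], [11.92, 165.04], [-157.13, 157.13]. Speed limits (degrees/s): [147.25, 147.25, 180, 180, 180, 180].

### API

Orientations are given as a 3x3 rotation matrix whose columns are the frame's x, y, z axes.
In Python, from rig import readout, eyes, hand_in, ctrl gives the robot as it stands. The module is installed in compiled form; this text tells all that it offers.
- The arm moves only by the tool arm_command, never from a script. Its argument "commands" is a list of rows, each a list of 7 numbers: the closure, from -1 (fully open) to 1 (shut), so that 0 is half open, then the shift along the tool's x, y, z scaled (see below), then the turn, a rotation vector about the tool's x, y, z scaled (see below). A call has 1 to 20 rows; each row shifts and turns the commanded pose from where the row before left it, along the tool's axes as they then stand; what a row does not reach is not made up. The controller multiplies each number of a shift by 3 cm and each number of a turn by 0.1 rad. A row lasts 1/12 s, in which the tool goes at most 41.7 mm and 7.16 degrees, less where a joint would pass 70% of its speed; a pose out of reach is approached as far as the arm can. A call with a number of a shift or a turn outside -1 to 1 is refused whole. A call with a gripper value outside its range is refused whole. The fingers move at their own pace and stop on an object; "grip_force" is the grip in N (left out, the last holds). Time passes only in rows, so rows that do not move let the fingers close. It gives the time, the measured TCP pose, the force and the opening at its end, in the units of the state.
- readout.get_obs(): the state, without advancing time (a new reading comes with each control period).
- eyes.get_image(name): name is "scene" or "side" or "wrist"; returns the picture (400x640x3 uint8, blue, green, red); there is no depth.
- eyes.calibration(name): a dict with "intrinsics" (3x3 intrinsics, pixels), "camera_from_world" (4x4, takes a point from world to camera coordinates). Camera axes: x right, y down, z forward; pixel columns grow to the right and rows downward; lengths in m; the calibration is good to about 2 mm. A picture is of the moment at which its call begins: read the wrist's pose just before it. calibration takes no time and is no camera call; for the wrist camera it gives the pose at the moment of the call.
- hand_in(): hands the job in, once; it reports no verdict.
The state is a dict: "time_s": time; "joint_pos": joint angles; "qd": joint speeds; "joint_torque": joint torques, N m; "eef_pos": TCP position; "tcp_rot": TCP orientation; "force": force on the tool from outside, world axes, zero at the start; "wrist_torque": the same for the moment, N m; "width": opening from 0.0 (shut) to 1.0 (fully open).
Only numpy, scipy, OpenCV 4.12 (cv2) and the standard library are available. Lean on these libraries where they do the work, as an engineer would, in place of code of your own. Each camera call takes 0.05 s, during which the arm holds its last target.

## Working session

There is one attempt and no reset: what is moved stays moved. The work goes in short steps, Python scripts to look and compute and a tool call to move; the robot and the scene stay as the last step left them, time stands still between calls to the robot, and variables do not carry over. Pictures are saved under pics/ and viewed, and the job is handed in when it is done.

Besides the shell and the picture viewer there is one more tool, called after "Emit:" as name(argument=value, ...), one argument or row to a line, values as JSON. arm_command: Moves the arm, as the interface text tells. Shifts and turns lie within -1 to 1; 1 stands for 3 cm of shift or 0.1 rad of turn. Its arguments: {"type":"object","properties":{"commands":{"type":"array","items":{"type":"array","items":{"type":"number","minimum":-1,"maximum":1}}},"grip_force":{"type":"number"}},"required":["commands"]}

```bash
mkdir -p pics; ls; python3 - <<'E'
from rig import readout, eyes, ctrl
import cv2, numpy as np
print(readout.get_obs()); print([a for a in dir(ctrl) if a[0]!='_'])
for n in ("scene","side","wrist"):
    c=eyes.calibration(n); im=eyes.get_image(n); cv2.imwrite(f"pics/{n}0.png",im)
    print(n,np.round(c["intrinsics"],1).tolist(),np.round(c["camera_from_world"],4).tolist())
E
```

```text
pics
{'time_s': 0.0, 'joint_pos': array([ 5.96389465e+01,  1.40816659e+01,  8.93235701e+01,  1.90123590e-03,
        7.66994335e+01, -9.97727884e+00]), 'qd': array([-0.06500994, -0.01396068, -0.08483325, -0.05963939,  0.0324966 ,
       -0.14706416]), 'joint_torque': array([-1.52419736e-03, -4.15814960e+01, -3.14617288e+01,  6.84888172e-02,
        3.31138785e-02, -1.49791131e-04]), 'eef_pos': array([0.22612806, 0.60881653, 0.22338528]), 'tcp_rot': array([[ 3.48312940e-01,  9.37377827e-01, -9.51228892e-04],
       [ 9.37376594e-01, -3.48314064e-01, -1.55996894e-03],
       [-1.79360670e-03, -3.48302332e-04, -9.99998331e-01]]), 'force': array([-0.61161963,  0.34729653,  0.66075753]), 'wrist_torque': array([-0.03465865,  0.01066827,  0.04520993]), 'width': 0.997776754754564}
['PlanningError', 'tips_ahead']
scene [[466.6, 0.0, 321.1], [0.0, 466.6, 198.8], [0.0, 0.0, 1.0]] [[0.5843, 0.8115, -0.0113, -0.2698], [0.4563, -0.3399, -0.8224, -0.189], [-0.6712, 0.4753, -0.5689, 1.4743], [0.0, 0.0, 0.0, 1.0]]
side [[397.5, 0.0, 324.3], [0.0, 397.5, 204.3], [0.0, 0.0, 1.0]] [[-0.7182, -0.6958, -0.0098, 0.3482], [-0.5349, 0.5611, -0.6317, 0.3763], [0.445, -0.4484, -0.7752, 0.7581], [0.0, 0.0, 0.0, 1.0]]
wrist [[349.0, 0.0, 322.9], [0.0, 349.0, 192.1], [0.0, 0.0, 1.0]] [[0.3487, 0.9372, -0.0012, -0.6486], [0.9086, -0.3378, 0.2457, -0.0259], [0.2299, -0.0867, -0.9694, 0.3901], [0.0, 0.0, 0.0, 1.0]]
```

View pics/scene0.png

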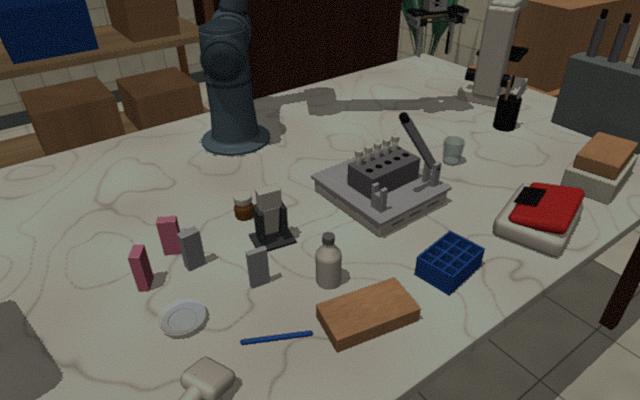

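View pics/side0.png

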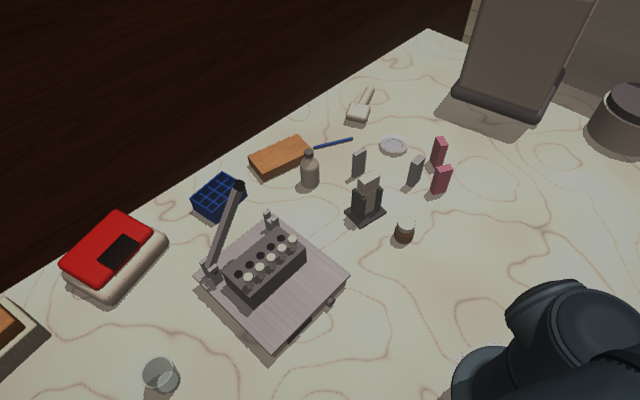

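View pics/wrist0.png

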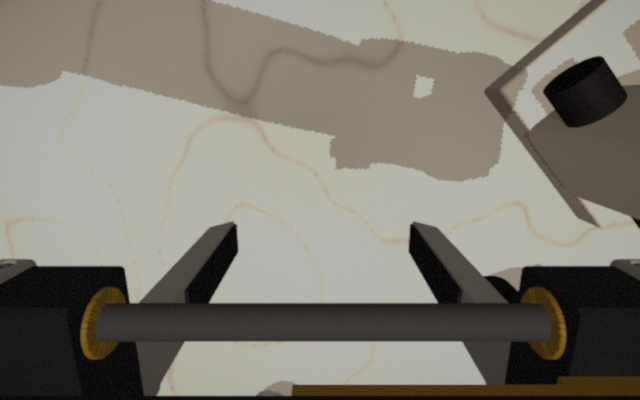

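```bash
cat > h.py <<'E'
import cv2, numpy as np
from rig import readout, eyes, ctrl
def cal(n):
    c=eyes.calibration(n); return np.array(c["intrinsics"]),np.array(c["camera_from_world"])
def ray(n,px,c=None):
    K,T=c or cal(n); d=np.linalg.inv(K)@np.array([px[0],px[1],1.]); R=T[:3,:3]
    return -R.T@T[:3,3], R.T@d/np.linalg.norm(d)
def onz(n,px,z,c=None):
    o,d=ray(n,px,c); return o+d*(z-o[2])/d[2]
def tri(obs):
    A=np.zeros((3,3));b=np.zeros(3);rs=[]
    for n,px in obs:
        o,d=ray(n,px); P=np.eye(3)-np.outer(d,d);A+=P;b+=P@o;rs.append((o,P))
    x=np.linalg.solve(A,b); return x,[float(np.linalg.norm(P@(x-o))) for o,P in rs]
def proj(n,X,c=None):
    K,T=c or cal(n); X=np.atleast_2d(X); p=(T[:3,:3]@X.T).T+T[:3,3]; q=(K@p.T).T; return q[:,:2]/q[:,2:]
def crop(f,x0,y0,x1,y1,s,out):
    im=cv2.imread(f)[y0:y1,x0:x1]; cv2.imwrite(out,cv2.resize(im,None,fx=s,fy=s,interpolation=cv2.INTER_CUBIC))
E
python3 - <<'E'
from h import *
crop("pics/scene0.png",300,100,460,240,5,"pics/s_mix.png")
crop("pics/side0.png",180,170,360,360,4,"pics/d_mix.png")
crop("pics/scene0.png",120,180,350,300,3.4,"pics/s_left.png")
crop("pics/side0.png",290,120,470,260,4,"pics/d_left.png")
E
```

```text
(no output)
```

View pics/s_mix.png

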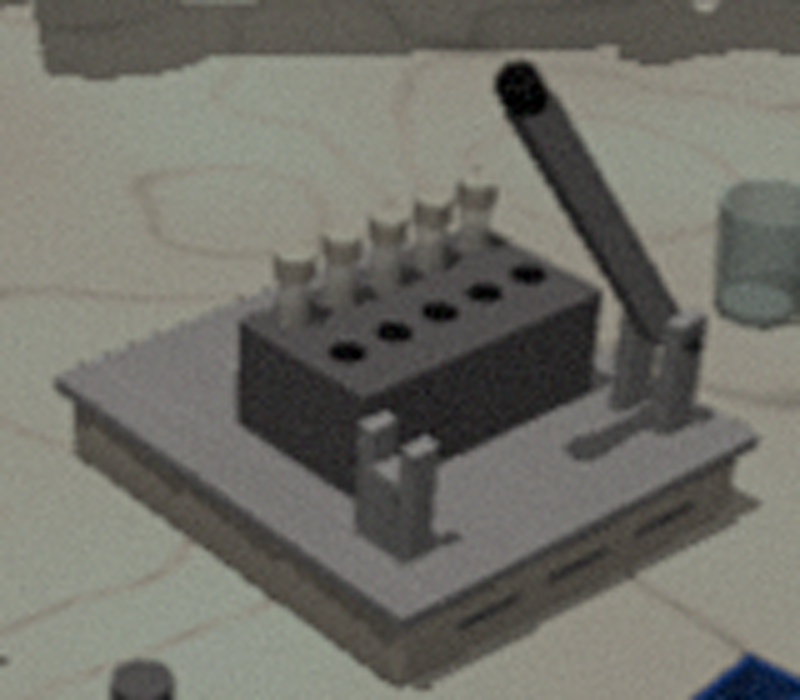

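View pics/d_mix.png

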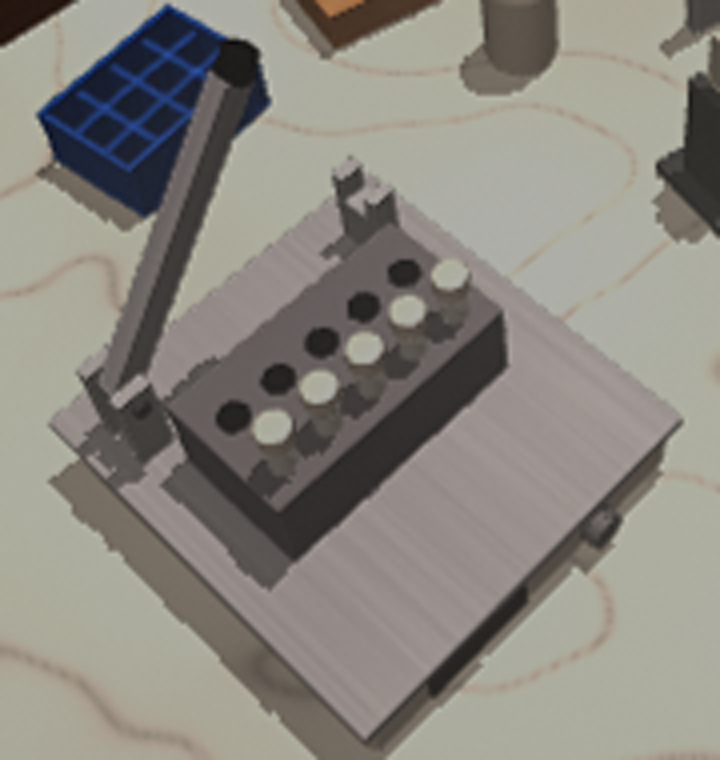

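View pics/s_left.png

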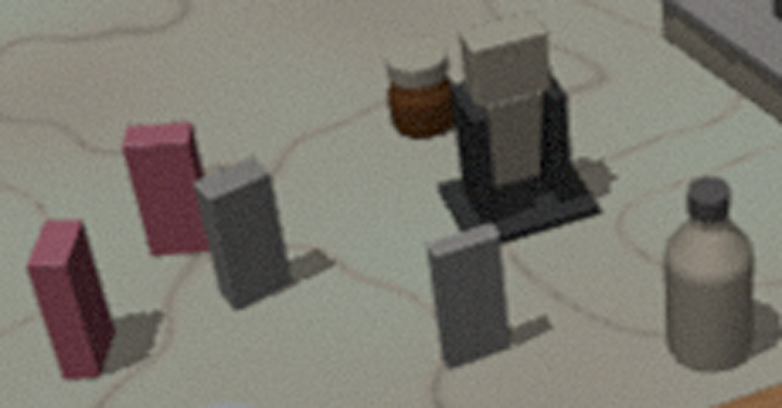

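View pics/d_left.png

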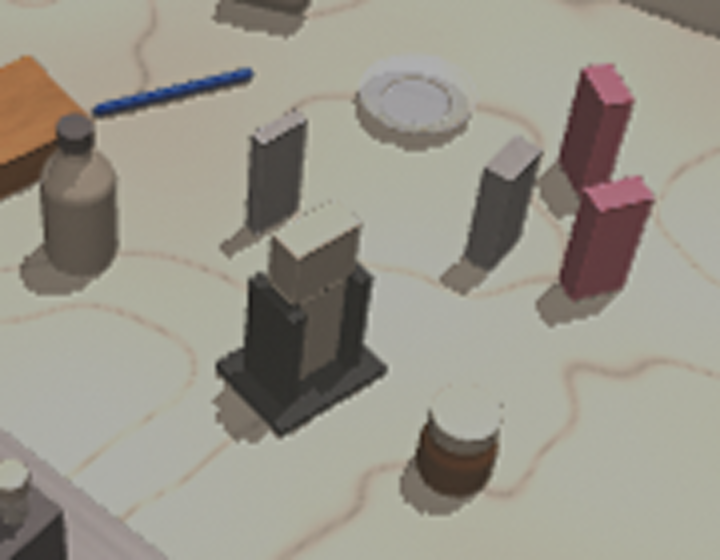

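```bash
python3 - <<'E'
from h import *
np.set_printoptions(precision=4,suppress=True)
S=lambda x,y:(300+x/5,100+y/5); D=lambda x,y:(180+x/4,170+y/4)
L=lambda x,y:(120+x/3.4,180+y/3.4); M=lambda x,y:(290+x/4,120+y/4)
print("platform scene");[print(onz("scene",S(*p),.05)) for p in((57,383),(403,618),(757,438))]
print("platform side");[print(onz("side",D(*p),.05)) for p in((50,425),(368,740),(683,425))]
print("rack edge s");[print(onz("scene",S(*p),.11)) for p in((367,398),(601,290))]
print("rack edge d");[print(onz("side",D(*p),.11)) for p in((165,402),(385,225))]
print("bar end",tri([("scene",S(522,88)),("side",D(238,62))]))
print("catch tops s",[onz("scene",S(*p),.11) for p in((377,420),(420,443))])
print("catch tops d",[onz("side",D(*p),.11) for p in((347,170),(376,193))])
print("cheek tops",[onz("scene",S(685,320),.112)],[onz("side",D(*p),.112) for p in((95,368),(131,393))])
# spacers: top face corners z=.09
print("thin s",[onz("scene",L(*p),.09) for p in((428,244),(495,226),(500,236),(434,256))])
print("thin d",[onz("side",M(*p),.09) for p in((249,137),(294,112),(306,117),(263,141))])
print("thick s",[onz("scene",L(*p),.09) for p in((196,180),(254,158),(272,175),(212,197))])
print("thick d",[onz("side",M(*p),.09) for p in((485,166),(520,137),(543,152),(508,182))])
# wedge block top
print("jar",onz("scene",L(420,45),.06),onz("side",M(466,410),.06))
print("wedge blk top: tri corners")
for a,b in (((458,40),(361,217)),((468,56),(328,203)),((549,36),(273,237))):
    print(tri([("scene",L(*a)),("side",M(*b))]))
print("bottle",tri([("scene",L(710,185)),("side",M(75,122))]))
E
```

```text
platform scene
[0.3943 0.0189 0.05  ]
[0.6459 0.0295 0.05  ]
[0.6412 0.2643 0.05  ]
platform side
[0.6292 0.269  0.05  ]
[0.3727 0.2603 0.05  ]
[0.3768 0.0271 0.05  ]
rack edge s
[0.5694 0.071  0.11  ]
[0.5631 0.2275 0.11  ]
rack edge d
[0.5579 0.2281 0.11  ]
[0.5603 0.0748 0.11  ]
bar end (array([0.5948, 0.1219, 0.258 ]), [0.0024243617050030693, 0.002424361705003011])
catch tops s [array([0.5861, 0.0624, 0.11  ]), array([0.6116, 0.0652, 0.11  ])]
catch tops d [array([0.6054, 0.064 , 0.11  ]), array([0.5809, 0.0635, 0.11  ])]
cheek tops [array([0.6098, 0.2359, 0.112 ])] [array([0.5995, 0.2416, 0.112 ]), array([0.5736, 0.2375, 0.112 ])]
thin s [array([ 0.5957, -0.2726,  0.09  ]), array([ 0.6047, -0.2344,  0.09  ]), array([ 0.6139, -0.2365,  0.09  ]), array([ 0.6067, -0.2748,  0.09  ])]
thin d [array([ 0.604 , -0.2316,  0.09  ]), array([ 0.598 , -0.2707,  0.09  ]), array([ 0.589 , -0.2725,  0.09  ]), array([ 0.5947, -0.2351,  0.09  ])]
thick s [array([ 0.4622, -0.3564,  0.09  ]), array([ 0.4628, -0.32  ,  0.09  ]), array([ 0.4848, -0.318 ,  0.09  ]), array([ 0.483 , -0.3549,  0.09  ])]
thick d [array([ 0.4738, -0.3174,  0.09  ]), array([ 0.4732, -0.3556,  0.09  ]), array([ 0.4539, -0.3543,  0.09  ]), array([ 0.4543, -0.3157,  0.09  ])]
jar [ 0.3721 -0.1626  0.06  ] [ 0.3734 -0.1693  0.06  ]
wedge blk top: tri corners
(array([ 0.4815, -0.188 ,  0.1338]), [0.0023876248695320484, 0.0023876248695320172])
(array([ 0.5024, -0.1884,  0.1323]), [0.001538966846415642, 0.0015389668464155484])
(array([ 0.5099, -0.1398,  0.1328]), [0.0028530934888601864, 0.0028530934888601495])
bottle (array([ 0.6762, -0.1378,  0.1203]), [0.002625947691216503, 0.0026259476912164044])
```

Emit:
arm_command(
  commands=[
    [-1,0,0,-0.28,0,0,0.98],
    [-1,0,0,-0.28,0,0,0.98],
    [-1,0,0,-0.28,0,0,0.98],
    [-1,0,0,-0.28,0,0,0.98],
    [-1,0,0,-0.28,0,0,0.98],
    [-1,0,0,-0.28,0,0,0.98],
    [-1,0,0,-0.28,0,0,0.98],
    [-1,0,0,-0.28,0,0,0.98],
    [-1,0,0,-0.28,0,0,0.98],
    [-1,0,0,-0.28,0,0,0.98],
    [-1,0,0,-0.28,0,0,0.98],
    [-1,0,0,-0.28,0,0,0.98],
  ],
)

```text
time_s: 1.15
eef_pos: [0.2263, 0.6091, 0.3252]
tcp_rot: [[0.999, 0.034, -0.0], [0.034, -0.999, -0.001], [-0.0, 0.001, -1.0]]
force: [0.4, 0.1, 0.7]
width: 0.998
```

Emit:
arm_command(
  commands=[
    [-1,0.75,0.93,0,0,0,0],
    [-1,0.75,0.93,0,0,0,0],
    [-1,0.75,0.93,0,0,0,0],
    [-1,0.75,0.93,0,0,0,0],
    [-1,0.75,0.93,0,0,0,0],
    [-1,0.75,0.93,0,0,0,0],
    [-1,0.75,0.93,0,0,0,0],
    [-1,0.75,0.93,0,0,0,0],
    [-1,0.75,0.93,0,0,0,0],
    [-1,0.75,0.93,0,0,0,0],
    [-1,0.75,0.93,0,0,0,0],
    [-1,0.75,0.93,0,0,0,0],
    [-1,0.75,0.93,0,0,0,0],
    [-1,0.75,0.93,0,0,0,0],
    [-1,0.75,0.93,0,0,0,0],
    [1,0,0,0,0,0,0],
    [1,0,0,0,0,0,0],
  ],
)

```text
time_s: 2.57
eef_pos: [0.5805, 0.2029, 0.3245]
tcp_rot: [[0.999, 0.036, -0.001], [0.036, -0.999, 0.0], [-0.001, -0.0, -1.0]]
force: [0.2, 0.7, -0.1]
width: 0.893
```

```bash
python3 - <<'E'
from h import *
o=readout.get_obs(); print(o["time_s"],o["eef_pos"],np.degrees(np.arctan2(o["tcp_rot"][1,0],o["tcp_rot"][0,0])),o["force"],o["width"])
K,T=cal("wrist"); np.savez("w1.npz",K=K,T=T); cv2.imwrite("pics/w1.png",eyes.get_image("wrist"))
E
```

```text
2.5667 [0.58054288 0.20292805 0.32447976] 2.067771777252175 [ 0.22694612  0.67524899 -0.06200235] 0.8930619614008801
```

View pics/w1.png

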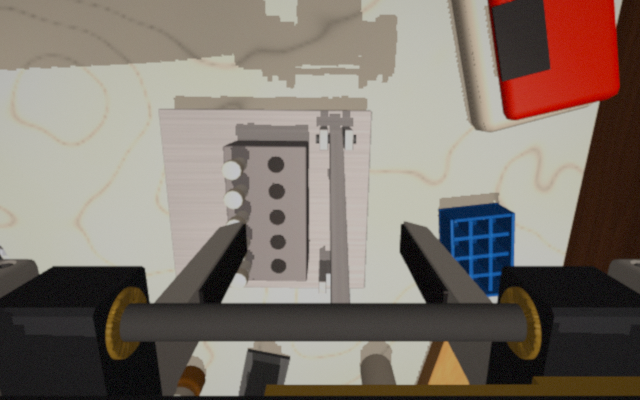

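```bash
python3 - <<'E'
from h import *
crop("pics/w1.png",215,90,385,210,4.5,"pics/w1a.png");crop("pics/w1.png",215,200,385,310,4.5,"pics/w1b.png")
E
```

```text
(no output)
```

View pics/w1a.png

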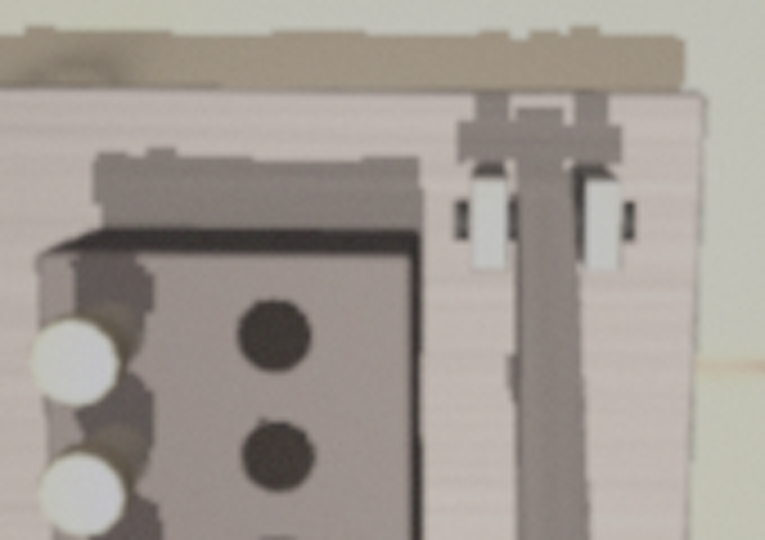

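View pics/w1b.png

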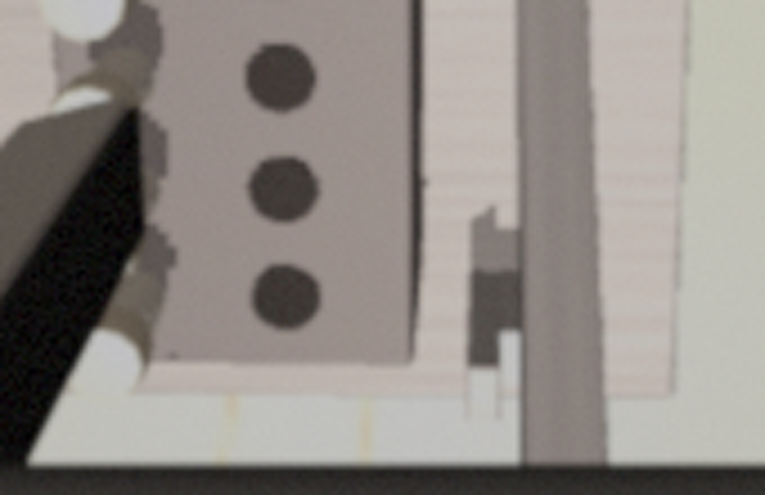

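```bash
python3 - <<'E'
from h import *
np.set_printoptions(precision=4,suppress=True)
z=np.load("w1.npz"); c=(z["K"],z["T"])
A=lambda x,y:(215+x/4.5,90+y/4.5); B=lambda x,y:(215+x/4.5,200+y/4.5)
f=lambda p,h:print(onz("wrist",p,h,c))
print("rack");f(A(410,250),.11);f(B(411,362),.11)
print("cheek L in/out, R");[f(A(x,225),.112) for x in(471,506,586,622)];f(A(546,180),.112);f(A(546,268),.112)
print("platform");f((160,109),.05);f(A(704,93),.05);f(B(672,395),.05);f(B(480,395),.05)
print("prong L");[f(B(x,372),.11) for x in(468,500)]
print("bar lower");f(A(518,290),.10)
E
```

```text
rack
[0.5617 0.2291 0.11  ]
[0.5658 0.0698 0.11  ]
cheek L in/out, R
[0.5761 0.2357 0.112 ]
[0.5843 0.236  0.112 ]
[0.6032 0.2367 0.112 ]
[0.6117 0.237  0.112 ]
[0.5933 0.2468 0.112 ]
[0.5942 0.2262 0.112 ]
platform
[0.3809 0.2599 0.05  ]
[0.6372 0.2671 0.05  ]
[0.6441 0.029  0.05  ]
[0.5852 0.0269 0.05  ]
prong L
[0.5809 0.0675 0.11  ]
[0.5893 0.0678 0.11  ]
bar lower
[0.5881 0.219  0.1   ]
```

Emit:
arm_command(
  commands=[
    [1,0.3,0.9,0,0,0,0.04],
    [1,0.3,0.9,0,0,0,0.04],
    [1,0,0,0.4,0,0,0],
    [1,0,0,0.5,0,0,0],
    [1,0,0,0.5,0,0,0],
    [1,0,0,0.5,0,0,0],
    [1,0,0,0.5,0,0,0],
    [1,0,0,0.5,0,0,0],
    [1,0,0,0.5,0,0,0],
    [1,0,0,0.5,0,0,0],
    [1,0,0,0.5,0,0,0],
  ],
)

```text
time_s: 3.53
eef_pos: [0.5956, 0.1496, 0.1938]
tcp_rot: [[0.999, 0.034, -0.011], [0.034, -0.999, -0.009], [-0.012, 0.008, -1.0]]
force: [-18.3, -16.5, 18.3]
width: 0.149
```

```bash
python3 - <<'E'
from h import *
o=readout.get_obs(); print(o["time_s"],o["eef_pos"],np.degrees(np.arctan2(o["tcp_rot"][1,0],o["tcp_rot"][0,0])),o["force"],o["width"])
a=eyes.get_image("side"); cv2.imwrite("pics/d2.png",cv2.resize(a[130:330,130:400],None,fx=2.9,fy=2.9))
E
```

```text
3.5333 [0.59555299 0.14964242 0.19380598] 1.9428149857645058 [-18.32962227 -16.4632384   18.30738413] 0.1487235259449037
```

View pics/d2.png

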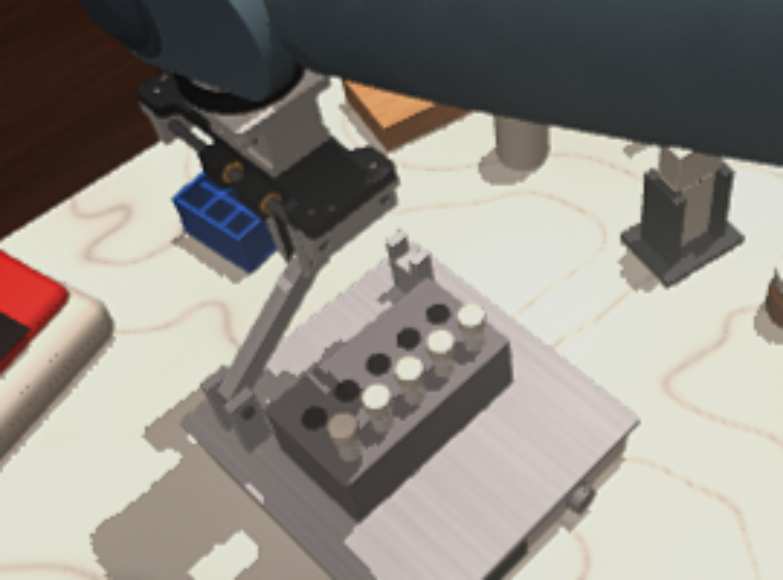

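Emit:
arm_command(
  commands=[
    [-0.4,0,0,0,0,0,0],
    [-0.4,0,0,0,0,0,0],
    [-0.4,0,0,-0.8,0,0,0],
    [-0.4,0,0,-0.8,0,0,0],
    [-0.4,0,0,-0.8,0,0,0],
    [1,0,0,-0.8,0,0,0],
    [1,0,0,0,0,0,0],
    [1,0,0,0,0,0,0],
    [1,0,0,0,0,0,0],
    [1,0,0,0,0,0,0],
    [1,0,0,0,0,0,0],
    [1,0,0,0,0,0,0],
    [1,0,0,0,0,0,0],
  ],
)

```text
time_s: 4.67
eef_pos: [0.5997, 0.151, 0.2883]
tcp_rot: [[1.0, 0.031, -0.001], [0.031, -1.0, -0.0], [-0.001, 0.0, -1.0]]
force: [-0.1, 0.1, -0.3]
width: 0.004
```

Emit:
arm_command(
  commands=[
    [1,0,0,0.5,0,0,0],
    [1,0,0,0.5,0,0,0],
    [1,0,0,0.5,0,0,0],
    [1,0,0,0.5,0,0,0],
    [1,0,0,0.5,0,0,0],
    [1,0,0,0.5,0,0,0],
    [1,0,0,0.5,0,0,0],
    [1,0,0,0.5,0,0,0],
  ],
)

```text
time_s: 5.33
eef_pos: [0.6004, 0.1508, 0.1691]
tcp_rot: [[1.0, 0.031, 0.001], [0.031, -1.0, -0.0], [0.001, 0.0, -1.0]]
force: [0.3, -1.4, 2.5]
width: 0.008
```

Emit:
arm_command(
  commands=[
    [1,0,0,0.3,0,0,0],
    [1,0,0,0.3,0,0,0],
    [1,0,0,0.3,0,0,0],
    [1,0,0,0.2,0,0,0],
    [1,0,0,0.1,0,0,0],
    [1,0,0,0,0,0,0],
  ],
)

```text
time_s: 5.83
eef_pos: [0.5995, 0.1511, 0.1324]
tcp_rot: [[1.0, 0.031, -0.001], [0.031, -1.0, 0.0], [-0.001, -0.0, -1.0]]
force: [0.8, 0.1, 0.3]
width: 0.003
```

Emit:
arm_command(
  commands=[
    [1,0,0,0.1,0,0,0],
    [1,0,0,0.1,0,0,0],
    [1,0,0,0,0,0,0],
  ],
)

```text
time_s: 6.08
eef_pos: [0.6003, 0.1511, 0.1292]
tcp_rot: [[1.0, 0.031, 0.0], [0.031, -1.0, -0.0], [0.0, 0.0, -1.0]]
force: [-4.6, -1.0, 8.7]
width: 0.008
```

```bash
python3 - <<'E'
from h import *
o=readout.get_obs(); print(o["time_s"],o["eef_pos"],o["force"])
a=eyes.get_image("side"); cv2.imwrite("pics/d3.png",cv2.resize(a[150:330,150:380],None,fx=3.2,fy=3.2))
a=eyes.get_image("scene"); cv2.imwrite("pics/s3.png",cv2.resize(a[100:250,300:480],None,fx=4,fy=4))
E
```

```text
6.0833 [0.60026648 0.15107632 0.12917243] [-4.60938919 -1.02273267  8.68157668]
```

View pics/d3.png

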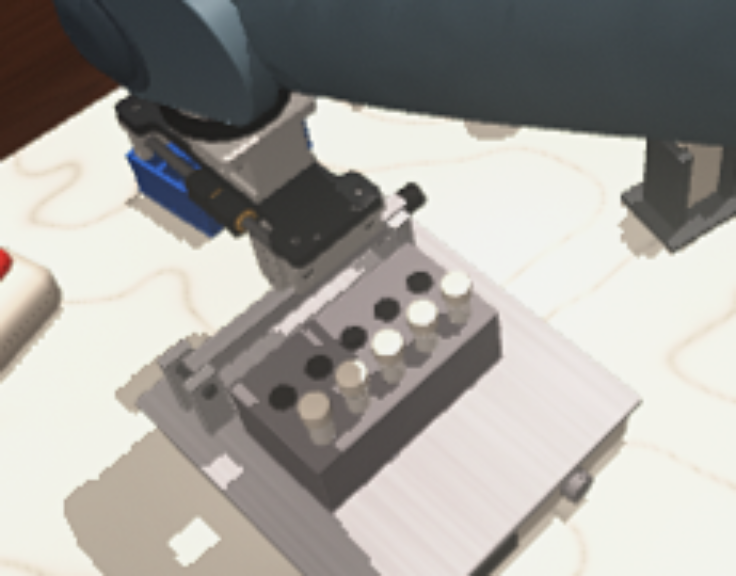

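View pics/s3.png

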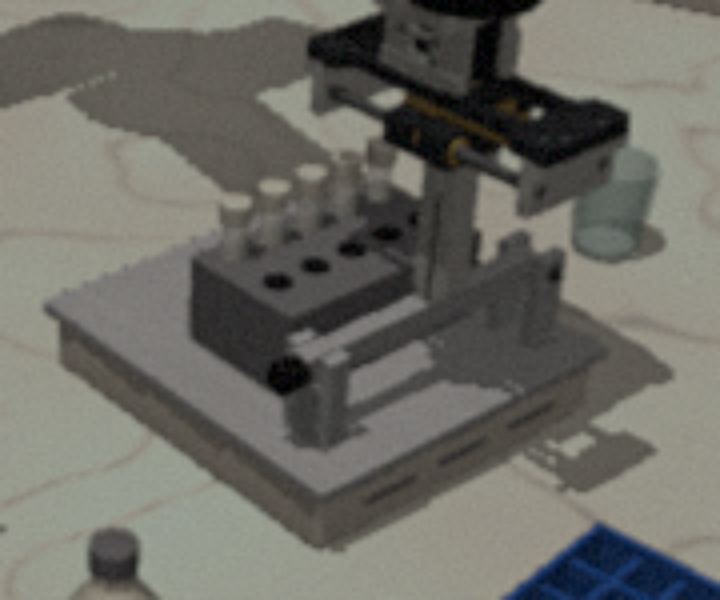

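Emit:
arm_command(
  commands=[
    [1,0,0,0.06,0,0,0],
    [1,0,0,0,0,0,0],
    [1,0,0,0,0,0,0],
    [1,0,0,0,0,0,0],
  ],
)

```text
time_s: 6.52
eef_pos: [0.6004, 0.1511, 0.129]
tcp_rot: [[1.0, 0.031, 0.0], [0.031, -1.0, -0.0], [0.0, 0.0, -1.0]]
force: [-8.7, -0.2, 16.3]
width: 0.006
```

Emit:
arm_command(
  commands=[
    [1,0,0,-0.8,0,0,0],
    [1,0,0,-0.8,0,0,0],
    [1,0,0,-0.8,0,0,0],
    [1,0,-0.5,-0.8,0,0,0],
    [1,0,-0.5,-0.8,0,0,0],
    [1,0,-0.5,-0.8,0,0,0],
    [1,0,0,0,0,0,0],
  ],
)

```text
time_s: 7.1
eef_pos: [0.6007, 0.1986, 0.2758]
tcp_rot: [[0.999, 0.033, 0.01], [0.033, -0.999, 0.003], [0.01, -0.002, -1.0]]
force: [0.9, 0.3, 1.4]
width: 0.005
```

```bash
python3 - <<'E'
from h import *
o=readout.get_obs(); print(o["time_s"],o["eef_pos"],o["force"])
K,T=cal("wrist"); np.savez("w4.npz",K=K,T=T); cv2.imwrite("pics/w4.png",eyes.get_image("wrist"))
crop("pics/w4.png",200,60,400,310,2.4,"pics/w4a.png")
E
```

```text
7.1 [0.60068238 0.19856666 0.27579268] [0.85065019 0.2708745  1.39404174]
```

View pics/w4a.png

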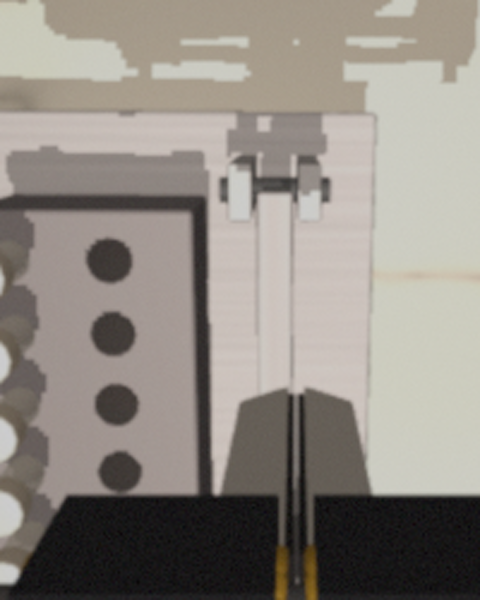

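Emit:
arm_command(
  commands=[
    [-0.3,0,0.95,0,0,0,0],
    [-0.3,0,0.95,0,0,0,0],
    [-0.3,0,0.95,0,0,0,0],
    [-0.3,0,0.95,0,0,0,0],
    [-0.3,0,0.95,0,0,0,0],
    [-0.3,0,0.95,0,0,0,0],
    [-0.3,0,0.95,0,0,0,0],
    [-0.3,0,0.95,0,0,0,0],
    [-0.3,0,0.95,0,0,0,0],
    [-0.3,0,0.95,0,0,0,0],
    [-0.3,0,0.95,0,0,0,0],
    [-0.3,0,0.95,0,0,0,0],
    [-0.3,0,0.95,0,0,0,0],
    [-0.3,0,0.95,0,0,0,0],
    [-0.3,-0.3,0.5,0,0,0,1],
    [-0.3,-0.3,0,0,0,0,1],
    [-0.3,0,0,0,0,0,0],
  ],
)

```text
time_s: 8.57
eef_pos: [0.5915, -0.2187, 0.2671]
tcp_rot: [[0.985, -0.172, -0.003], [-0.172, -0.985, 0.002], [-0.004, -0.001, -1.0]]
force: [-0.5, -0.8, -0.9]
width: 0.653
```

```bash
python3 - <<'E'
from h import *
o=readout.get_obs(); print(o["time_s"],o["eef_pos"],o["force"],np.degrees(np.arctan2(o["tcp_rot"][1,0],o["tcp_rot"][0,0])))
K,T=cal("wrist"); np.savez("w5.npz",K=K,T=T); cv2.imwrite("pics/w5.png",eyes.get_image("wrist"))
E
```

```text
8.5667 [ 0.59145608 -0.21869135  0.26706478] [-0.46667799 -0.8326843  -0.88431402] -9.930412886791244
```

View pics/w5.png

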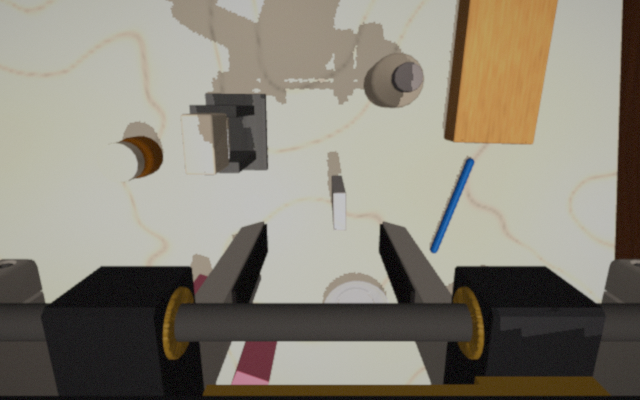

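```bash
python3 - <<'E'
from h import *
crop("pics/w5.png",300,140,380,250,6,"pics/w5a.png")
crop("pics/w5.png",160,80,290,190,5,"pics/w5b.png")
E
```

```text
(no output)
```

View pics/w5a.png

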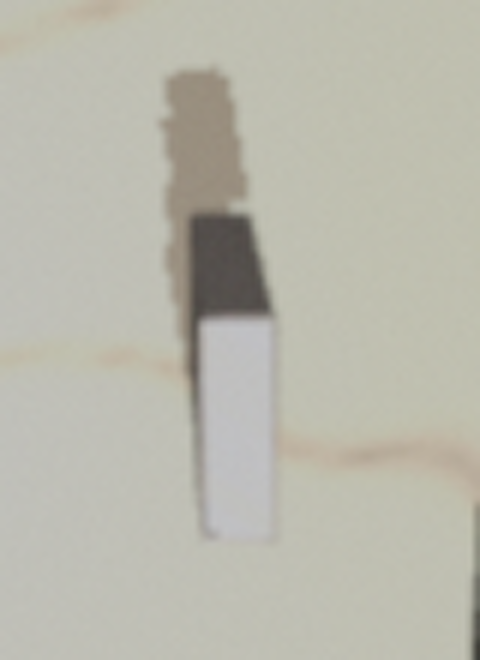

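View pics/w5b.png

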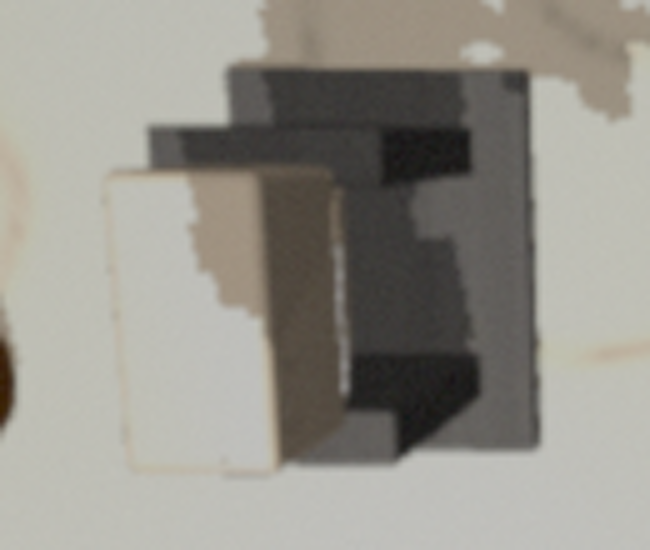

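```bash
python3 - <<'E'
from h import *
np.set_printoptions(precision=4,suppress=True)
z=np.load("w5.npz"); c=(z["K"],z["T"])
def quad(P,h):
    Q=np.array([onz("wrist",p,h,c) for p in P]); m=Q.mean(0)
    y=(Q[0]+Q[1]-Q[2]-Q[3])[:2]; x=(Q[1]+Q[2]-Q[0]-Q[3])[:2]
    print(m,"len y",np.linalg.norm(y)/2,"x",np.linalg.norm(x)/2,"yaw from y",np.degrees(np.arctan2(-y[0],y[1])),"from x",np.degrees(np.arctan2(x[1],x[0])))
quad([(300+x/6,140+y/6) for x,y in((200,317),(272,315),(276,540),(207,538))],.09)
quad([(160+x/5,80+y/5) for x,y in((106,173),(258,176),(278,470),(128,468))],.139)
print("foot",[onz("wrist",(160+x/5,80+y/5),0.00,c) for x,y in((228,66),(527,70),(540,447))])
print("side foot",)
E
```

```text
[ 0.6022 -0.2561  0.09  ] len y 0.03931189977882471 x 0.01187363366958979 yaw from y -7.92449107723928 from x -9.939152873026499
[ 0.497 -0.164  0.139] len y 0.048455388494969144 x 0.024913757461844738 yaw from y -10.8425494131879 from x -10.869757684784835
foot [array([ 0.4691, -0.1132,  0.    ]), array([ 0.5384, -0.1263,  0.    ]), array([ 0.5224, -0.2151,  0.    ])]
side foot
```

Emit:
arm_command(
  commands=[
    [-0.3,0.28,0.58,0,0,0,-0.26],
    [-0.3,0.28,0.58,0,0,0,0],
    [-0.3,0,0,0.8,0,0,0],
    [-0.3,0,0,0.8,0,0,0],
    [-0.3,0,0,0.8,0,0,0],
    [-0.3,0,0,0.8,0,0,0],
    [-0.3,0,0,0.8,0,0,0],
    [-0.3,0,0,0.8,0,0,0],
    [-0.3,0,0,0.8,0,0,0],
    [-0.3,0,0,0.53,0,0,0],
    [-0.3,0,0,0,0,0,0],
  ],
  grip_force=30,
)

```text
time_s: 9.53
eef_pos: [0.6019, -0.252, 0.08]
tcp_rot: [[0.99, -0.139, -0.008], [-0.139, -0.99, 0.005], [-0.008, -0.004, -1.0]]
force: [-1.4, 0.5, 0.2]
width: 0.65
```

Emit:
arm_command(
  commands=[
    [1,0,0,0,0,0,0],
    [1,0,0,0,0,0,0],
    [1,0,0,0,0,0,0],
    [1,0,0,0,0,0,0],
    [1,0,0,0,0,0,0],
    [1,0,0,0,0,0,0],
    [1,0,0,0,0,0,0],
  ],
)

```text
time_s: 10.12
eef_pos: [0.6048, -0.2546, 0.086]
tcp_rot: [[0.99, -0.142, 0.001], [-0.142, -0.99, -0.0], [0.001, 0.0, -1.0]]
force: [-0.6, 0.3, -0.8]
width: 0.189
```

Emit:
arm_command(
  commands=[
    [1,0,0,0,0,0,0],
    [1,0,0,0,0,0,0],
    [1,0,0,0,0,0,0],
  ],
)

```text
time_s: 10.37
eef_pos: [0.6047, -0.2545, 0.0858]
tcp_rot: [[0.99, -0.142, 0.0], [-0.142, -0.99, -0.0], [0.0, 0.0, -1.0]]
force: [0.1, 1.0, 1.2]
width: 0.135
```

Emit:
arm_command(
  commands=[
    [1,0,0,-0.5,0,0,0],
    [1,0,0,-0.8,0,0,0],
    [1,0,0,-0.9,0,0,0],
    [1,0,0,-0.9,0,0,0],
    [1,0,0,-0.9,0,0,0],
    [1,0,0,-0.7,0,0,0],
    [1,0,0,-0.5,0,0,-0.57],
    [1,0,0,0,0,0,-0.57],
    [1,0,0,0,0,0,-0.57],
  ],
)

```text
time_s: 11.12
eef_pos: [0.6051, -0.2548, 0.2443]
tcp_rot: [[1.0, 0.031, 0.003], [0.031, -1.0, -0.002], [0.003, 0.002, -1.0]]
force: [0.6, -0.1, -1.7]
width: 0.135
```

Emit:
arm_command(
  commands=[
    [1,-0.04,-0.9,0,0,0,0],
    [1,-0.04,-0.9,0,0,0,0],
    [1,-0.04,-0.9,0,0,0,0],
    [1,-0.04,-0.9,0,0,0,0],
    [1,-0.04,-0.9,0,0,0,0],
    [1,-0.04,-0.9,0,0,0,0],
    [1,-0.04,-0.9,0,0,0,0],
    [1,-0.04,-0.9,0,0,0,0],
    [1,-0.04,-0.9,0,0,0,0],
    [1,-0.04,-0.9,0,0,0,0],
    [1,-0.04,-0.9,0,0,0,0],
    [1,-0.04,-0.9,0,0,0,0],
    [1,-0.04,-0.9,0,0,0,0],
    [1,-0.04,-0.9,0,0,0,0],
    [1,-0.04,-0.9,0,0,0,0],
    [1,0,0,0,0,0,0],
    [1,0,0,0,0,0,0],
  ],
)

```text
time_s: 12.53
eef_pos: [0.5749, 0.1508, 0.242]
tcp_rot: [[1.0, 0.03, 0.0], [0.03, -1.0, -0.0], [0.0, 0.0, -1.0]]
force: [-0.2, -0.4, -1.6]
width: 0.137
```

```bash
python3 - <<'E'
from h import *
o=readout.get_obs(); print(o["time_s"],o["eef_pos"],o["force"],np.degrees(np.arctan2(o["tcp_rot"][1,0],o["tcp_rot"][0,0])),o["width"])
K,T=cal("wrist"); np.savez("w6.npz",K=K,T=T); cv2.imwrite("pics/w6.png",eyes.get_image("wrist"))
E
```

```text
12.5333 [0.57488607 0.15080797 0.24204929] [-0.20361793 -0.4251735  -1.61738139] 1.7410396870859706 0.13731180558540051
```

View pics/w6.png

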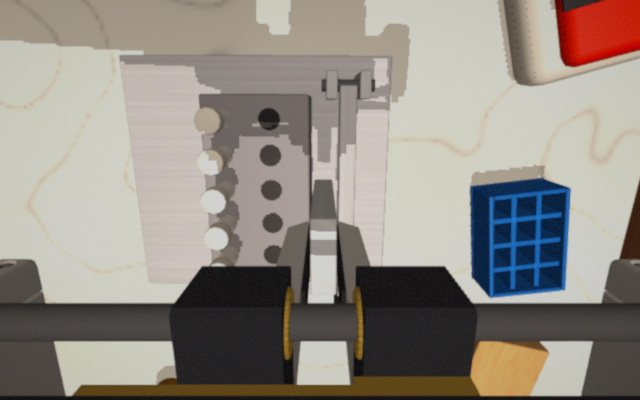

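```bash
python3 - <<'E'
from h import *
crop("pics/w6.png",290,80,400,230,4,"pics/w6a.png")
E
```

```text
(no output)
```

View pics/w6a.png

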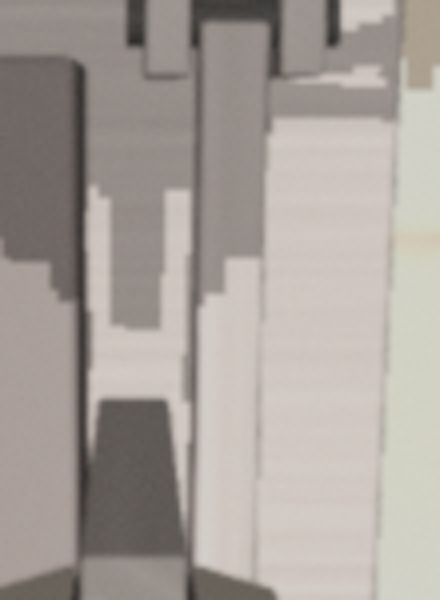

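```bash
python3 - <<'E'
from h import *
np.set_printoptions(precision=4,suppress=True)
z=np.load("w6.npz"); c=(z["K"],z["T"])
g=lambda x,y,h:print(onz("wrist",(290+x/4,80+y/4),h,c))
g(77,330,.11);g(199,330,.11);g(261,330,.11);print();g(98,402,.156);g(167,402,.156);print();g(80,557,.2463);g(187,557,.2463)
print();g(77,90,.11);g(77,540,.11)
E
```

```text
[0.5631 0.1725 0.11  ]
[0.5889 0.1732 0.11  ]
[0.602  0.1736 0.11  ]

[0.5688 0.1671 0.156 ]
[0.5812 0.1675 0.156 ]

[0.5687 0.1682 0.2463]
[0.5813 0.1685 0.2463]

[0.5621 0.2216 0.11  ]
[0.5641 0.1259 0.11  ]
```

Emit:
arm_command(
  commands=[
    [1,0,0,0.5,0,0,0],
    [1,0,0,0.6,0,0,0],
    [1,0,0,0.6,0,0,0],
    [1,0,0,0.6,0,0,0],
    [1,0,0,0.5,0,0,0],
    [1,0,0,0.4,0,0,0],
    [1,0,0,0.2,0,0,0],
    [1,0,0,0,0,0,0],
  ],
)

```text
time_s: 13.25
eef_pos: [0.5745, 0.149, 0.1381]
tcp_rot: [[1.0, 0.027, -0.003], [0.027, -1.0, -0.0], [-0.003, 0.0, -1.0]]
force: [0.0, -0.4, -1.5]
width: 0.137
```

Emit:
arm_command(
  commands=[
    [1,-0.05,0,0,0,0,0],
    [1,-0.05,0,0,0,0,0],
    [1,-0.05,0,0,0,0,0],
    [1,0,0,0,0,0,0],
  ],
)

```text
time_s: 13.58
eef_pos: [0.571, 0.1498, 0.1405]
tcp_rot: [[1.0, 0.028, 0.001], [0.028, -1.0, 0.0], [0.001, -0.0, -1.0]]
force: [-0.4, 0.4, -1.9]
width: 0.134
```

Emit:
arm_command(
  commands=[
    [1,-0.03,0,0,0,0,0],
    [1,0,0,0,0,0,0],
  ],
)

```text
time_s: 13.75
eef_pos: [0.5699, 0.1498, 0.1399]
tcp_rot: [[1.0, 0.028, 0.001], [0.028, -1.0, 0.0], [0.001, -0.0, -1.0]]
force: [-0.8, 0.2, -1.3]
width: 0.138
```

Emit:
arm_command(
  commands=[
    [1,-0.03,0,0,0,0,0],
    [1,0,0,0,0,0,0],
  ],
)

```text
time_s: 13.92
eef_pos: [0.5697, 0.1497, 0.1399]
tcp_rot: [[1.0, 0.028, 0.002], [0.028, -1.0, 0.0], [0.002, -0.0, -1.0]]
force: [3.4, -0.2, -2.1]
width: 0.138
```

Emit:
arm_command(
  commands=[
    [1,-0.03,0,0,0,0,0],
    [1,0,0,0,0,0,0],
  ],
)

```text
time_s: 14.08
eef_pos: [0.5695, 0.1497, 0.14]
tcp_rot: [[1.0, 0.028, 0.004], [0.028, -1.0, 0.0], [0.004, -0.0, -1.0]]
force: [6.2, 0.7, -4.6]
width: 0.138
```

Emit:
arm_command(
  commands=[
    [1,0.03,0,0.05,0,0,0],
    [1,0,0,0.05,0,0,0],
    [1,0,0,0.04,0,0,0],
    [1,0,0,0,0,0,0],
  ],
)

```text
time_s: 14.42
eef_pos: [0.5697, 0.1497, 0.1358]
tcp_rot: [[1.0, 0.028, 0.002], [0.028, -1.0, 0.0], [0.002, -0.0, -1.0]]
force: [4.7, -0.7, -0.3]
width: 0.135
```

Emit:
arm_command(
  commands=[
    [1,0,0,0.03,0,0,0],
    [1,0,0,0,0,0,0],
  ],
)

```text
time_s: 14.58
eef_pos: [0.5697, 0.1497, 0.1357]
tcp_rot: [[1.0, 0.028, 0.002], [0.028, -1.0, 0.0], [0.002, 0.0, -1.0]]
force: [1.1, 0.4, 5.0]
width: 0.139
```

Emit:
arm_command(
  commands=[
    [0.5,0,0,0,0,0,0],
    [0.3,0,0,0,0,0,0],
    [0.3,0,0,0,0,0,0],
    [0.3,0,0,-0.3,0,0,0],
    [0.3,0,0,-0.6,0,0,0],
    [0,0,0,-0.9,0,0,0],
    [-0.3,0,0,-0.9,0,0,0],
    [-0.3,0,0,-0.9,0,0,0],
    [-0.3,0,0,0,0,0,0],
  ],
)

```text
time_s: 15.33
eef_pos: [0.5718, 0.15, 0.2495]
tcp_rot: [[1.0, 0.028, 0.01], [0.028, -1.0, 0.001], [0.01, -0.0, -1.0]]
force: [0.7, 0.0, 1.1]
width: 0.596
```

```bash
python3 - <<'E'
from h import *
o=readout.get_obs(); print(o["time_s"],o["eef_pos"],o["force"],np.degrees(np.arctan2(o["tcp_rot"][1,0],o["tcp_rot"][0,0])),o["width"])
K,T=cal("wrist"); np.savez("w7.npz",K=K,T=T); cv2.imwrite("pics/w7.png",eyes.get_image("wrist"))
crop("pics/w7.png",220,20,420,300,2.1,"pics/w7a.png")
a=eyes.get_image("scene"); cv2.imwrite("pics/s7.png",cv2.resize(a[100:250,300:480],None,fx=4,fy=4))
E
```

```text
15.3333 [0.57175356 0.14999052 0.24950553] [0.66992493 0.03710932 1.07758626] 1.6123290168417743 0.5963787732542487
```

View pics/w7a.png

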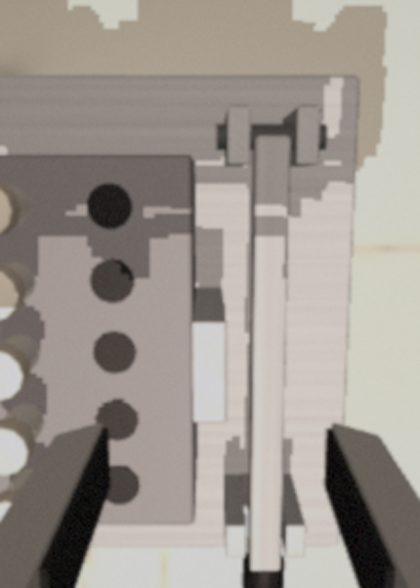

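View pics/s7.png

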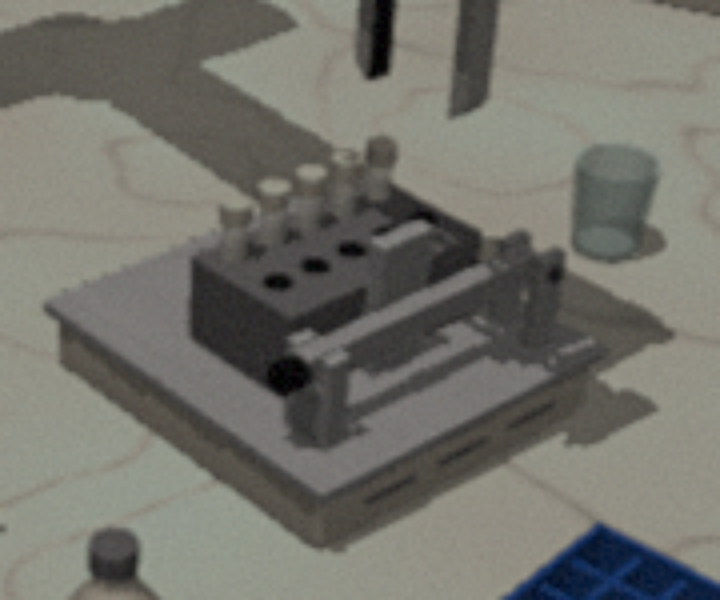

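Emit:
arm_command(
  commands=[
    [-0.3,-0.23,0.87,0,0,0,0],
    [-0.3,-0.23,0.87,0,0,0,0],
    [-0.3,-0.23,0.87,0,0,0,0],
    [-0.3,-0.23,0.87,0,0,0,0],
    [-0.3,-0.23,0.87,0,0,0,0],
    [-0.3,-0.23,0.87,0,0,0,0],
    [-0.3,-0.23,0.87,0,0,0,0],
    [-0.3,-0.23,0.87,0,0,0,0],
    [-0.3,-0.23,0.87,0,0,0,0],
    [-0.3,-0.23,0.87,0,0,0,0],
    [-0.3,-0.23,0.87,0,0,0,0],
    [-0.3,-0.23,0.87,0,0,0,0],
    [-0.3,0,0,0,0,0,0.72],
    [-0.3,0,0,0,0,0,0.72],
    [-0.3,0,0,0,0,0,0.72],
    [-0.3,0,0,0,0,0,0],
    [-0.3,0,0,0,0,0,0],
  ],
)

```text
time_s: 16.85
eef_pos: [0.4942, -0.1653, 0.2408]
tcp_rot: [[0.983, -0.185, -0.003], [-0.185, -0.983, 0.002], [-0.003, -0.001, -1.0]]
force: [0.1, 0.4, -0.3]
width: 0.654
```

```bash
python3 - <<'E'
from h import *
o=readout.get_obs(); print(o["time_s"],o["eef_pos"],o["force"],np.degrees(np.arctan2(o["tcp_rot"][1,0],o["tcp_rot"][0,0])),o["width"])
K,T=cal("wrist"); np.savez("w8.npz",K=K,T=T); cv2.imwrite("pics/w8.png",eyes.get_image("wrist"))
crop("pics/w8.png",250,120,400,290,3.5,"pics/w8a.png")
E
```

```text
16.85 [ 0.494161   -0.16526521  0.24075879] [ 0.1127736   0.37785963 -0.25070426] -10.669456663838664 0.6539746340483547
```

View pics/w8a.png

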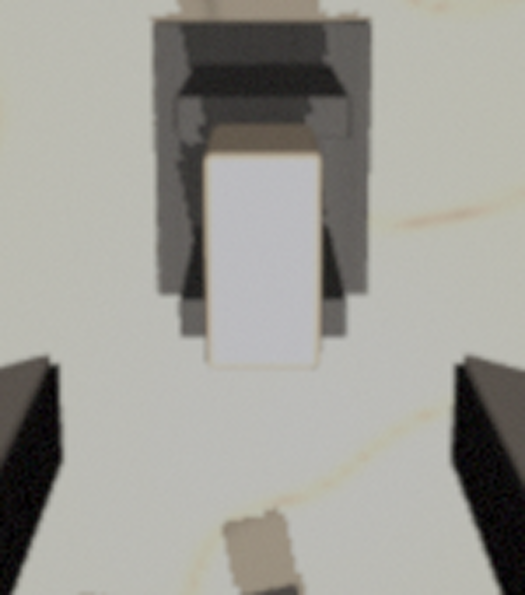

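```bash
python3 - <<'E'
from h import *
np.set_printoptions(precision=4,suppress=True)
z=np.load("w8.npz"); c=(z["K"],z["T"])
P=[(250+x/3.5,120+y/3.5) for x,y in((204,152),(322,152),(319,367),(207,367))]
Q=np.array([onz("wrist",p,.139,c) for p in P]); m=Q.mean(0); print(m, np.linalg.norm(Q[0]-Q[1]),np.linalg.norm(Q[1]-Q[2]))
R=readout.get_obs()["tcp_rot"]; print("tool delta",R.T@(m-readout.get_obs()["eef_pos"]))
E
```

```text
[ 0.4965 -0.1637  0.139 ] 0.025580606916416358 0.04922207440370366
tool delta [ 0.002  -0.0018  0.1021]
```

Emit:
arm_command(
  commands=[
    [-0.3,0.07,-0.06,0.5,0,0,0],
    [-0.3,0,0,0.6,0,0,0],
    [-0.3,0,0,0.6,0,0,0],
    [-0.3,0,0,0.6,0,0,0],
    [-0.3,0,0,0.6,0,0,0],
    [-0.3,0,0,0.5,0,0,0],
    [-0.3,0,0,0.4,0,0,0],
    [-0.3,0,0,0.2,0,0,0],
    [-0.3,0,0,0,0,0,0],
    [0.3,0,0,0,0,0,0],
    [1,0,0,0,0,0,0],
    [1,0,0,0,0,0,0],
    [1,0,0,0,0,0,0],
    [1,0,0,0,0,0,0],
    [1,0,0,0,0,0,0],
    [1,0,0,0,0,0,0],
    [1,0,0,0,0,0,0],
  ],
  grip_force=45,
)

```text
time_s: 18.32
eef_pos: [0.4975, -0.1644, 0.1228]
tcp_rot: [[0.982, -0.187, 0.0], [-0.187, -0.982, -0.0], [0.0, 0.0, -1.0]]
force: [-0.3, 0.5, 2.4]
width: 0.273
```

Emit:
arm_command(
  commands=[
    [1,0,0,-0.3,0,0,0],
    [1,0,0,-0.6,0,0,0],
    [1,0,0,-0.8,0,0,0],
    [1,0,0,-0.9,0,0,0],
    [1,0,0,-0.9,0,0,0],
    [1,0,0,-0.9,0,0,0],
    [1,0,0,-0.5,0,0,0],
    [1,0,0,-0.1,0,0,-0.72],
    [1,0,0,0,0,0,-0.72],
    [1,0,0,0,0,0,-0.72],
    [1,0,0,0,0,0,0],
  ],
)

```text
time_s: 19.23
eef_pos: [0.4973, -0.1642, 0.2728]
tcp_rot: [[1.0, 0.029, 0.0], [0.029, -1.0, -0.0], [0.0, 0.0, -1.0]]
force: [-0.1, -0.6, -0.7]
width: 0.273
```

Emit:
arm_command(
  commands=[
    [1,0.28,-0.87,0,0,0,0],
    [1,0.28,-0.87,0,0,0,0],
    [1,0.28,-0.87,0,0,0,0],
    [1,0.28,-0.87,0,0,0,0],
    [1,0.28,-0.87,0,0,0,0],
    [1,0.28,-0.87,0,0,0,0],
    [1,0.28,-0.87,0,0,0,0],
    [1,0.28,-0.87,0,0,0,0],
    [1,0.28,-0.87,0,0,0,0],
    [1,0.28,-0.87,0,0,0,0],
    [1,0.28,-0.87,0,0,0,0],
    [1,0.28,-0.87,0,0,0,0],
    [1,0,0,0,0,0,0],
    [1,0,0,0,0,0,0],
  ],
)

```text
time_s: 20.4
eef_pos: [0.5892, 0.1525, 0.2721]
tcp_rot: [[1.0, 0.029, -0.001], [0.029, -1.0, -0.0], [-0.001, 0.0, -1.0]]
force: [0.5, -0.6, -1.3]
width: 0.271
```

```bash
python3 - <<'E'
from h import *
o=readout.get_obs(); print(o["time_s"],o["eef_pos"],o["force"],np.degrees(np.arctan2(o["tcp_rot"][1,0],o["tcp_rot"][0,0])),o["width"])
K,T=cal("wrist"); np.savez("w9.npz",K=K,T=T); cv2.imwrite("pics/w9.png",eyes.get_image("wrist"))
a=eyes.get_image("scene"); cv2.imwrite("pics/s9.png",cv2.resize(a[70:230,300:480],None,fx=3.7,fy=3.7))
a=eyes.get_image("side"); cv2.imwrite("pics/d9.png",cv2.resize(a[150:330,150:380],None,fx=3.2,fy=3.2))
E
```

```text
20.4 [0.58920061 0.15248516 0.27212924] [ 0.51277759 -0.60521706 -1.25109423] 1.6487890643843746 0.27141427340590984
```

View pics/w9.png

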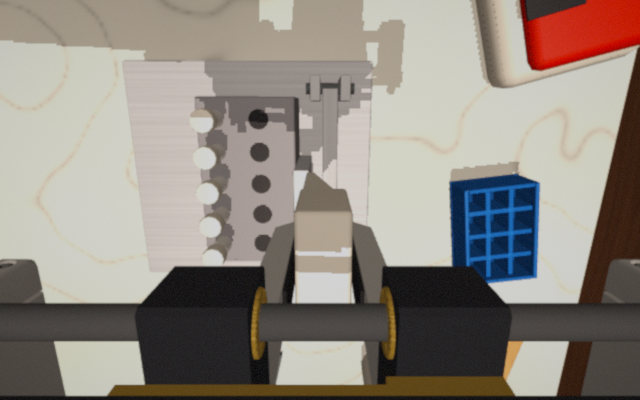

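View pics/s9.png

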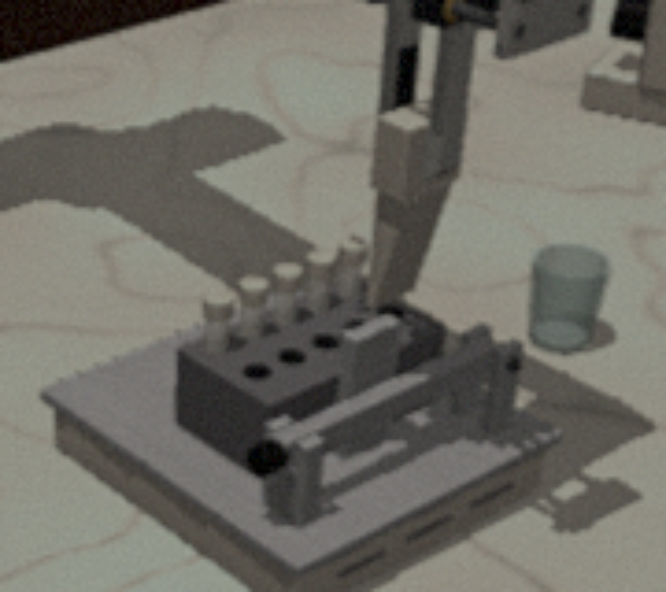

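View pics/d9.png

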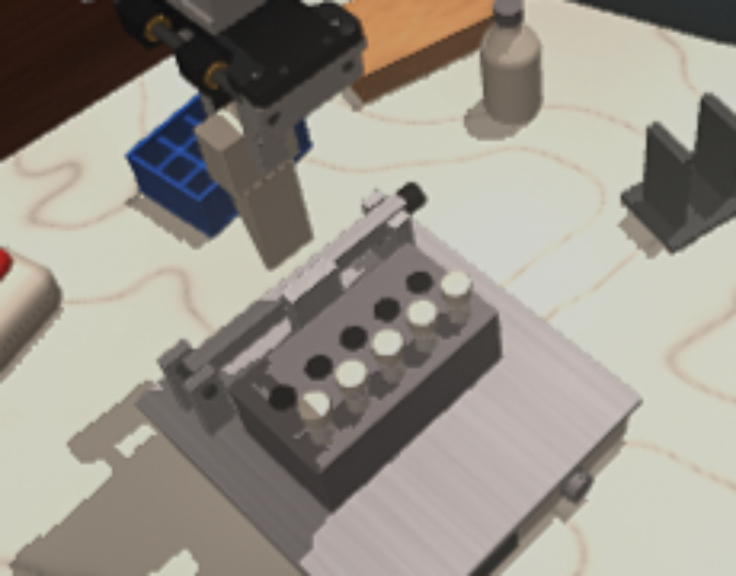

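```bash
python3 - <<'E'
from h import *
crop("pics/w9.png",280,100,360,270,4.4,"pics/w9a.png")
E
```

```text
(no output)
```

View pics/w9a.png

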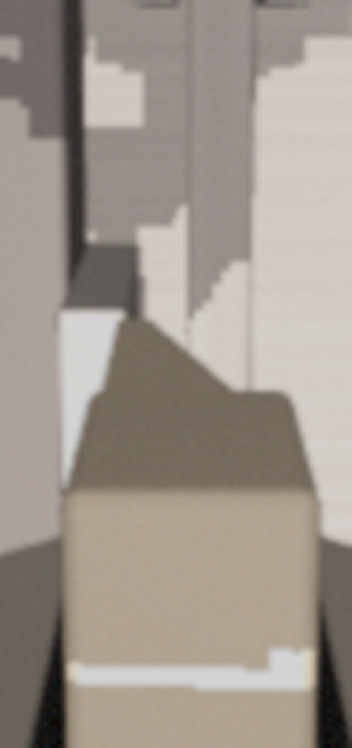

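```bash
python3 - <<'E'
from h import *
np.set_printoptions(precision=4,suppress=True)
z=np.load("w9.npz"); c=(z["K"],z["T"])
g=lambda n,x,y,h:print(n,onz("wrist",(280+x/4.4,100+y/4.4),h,c))
g("tipL",122,322,.1633);g("tipR",150,322,.1633);g("spL",62,310,.14);g("spR",136,312,.14);g("bar",189,300,.11);g("rack",65,330,.11);g("blkL",67,492,.282);g("blkR",315,492,.282)
E
```

```text
tipL [0.5771 0.1696 0.1633]
tipR [0.5821 0.1697 0.1633]
spL [0.5646 0.167  0.14  ]
spR [0.5789 0.167  0.14  ]
bar [0.5892 0.1642 0.11  ]
rack [0.5629 0.1569 0.11  ]
blkL [0.5765 0.1751 0.282 ]
blkR [0.6019 0.1759 0.282 ]
```

Emit:
arm_command(
  commands=[
    [1,0.08,0,0,0,0,0],
    [1,0,0,0.3,0,0,0],
    [1,0,0,0.3,0,0,0],
    [1,0,0,0.3,0,0,0],
    [1,0,0,0.3,0,0,0],
    [1,0,0,0.2,0,0,0],
    [1,0,0,0,0,0,0],
  ],
)

```text
time_s: 21.13
eef_pos: [0.5906, 0.1515, 0.2278]
tcp_rot: [[1.0, 0.028, -0.004], [0.028, -1.0, -0.0], [-0.004, 0.0, -1.0]]
force: [-0.2, -0.2, -1.0]
width: 0.273
```

Emit:
arm_command(
  commands=[
    [1,0,0,0.2,0,0,0],
    [1,0,0,0.2,0,0,0],
    [1,0,0,0.2,0,0,0],
    [1,0,0,0,0,0,0],
  ],
)

```text
time_s: 21.47
eef_pos: [0.591, 0.1516, 0.2108]
tcp_rot: [[1.0, 0.028, -0.002], [0.028, -1.0, -0.0], [-0.002, 0.0, -1.0]]
force: [-0.7, 0.4, -0.7]
width: 0.271
```

```bash
python3 - <<'E'
from h import *
o=readout.get_obs(); print(o["time_s"],o["eef_pos"],o["force"],o["wrist_torque"])
a=eyes.get_image("wrist"); b=eyes.get_image("scene")
cv2.imwrite("pics/w10.png",np.hstack([cv2.resize(a[60:230,270:370],(353,600),interpolation=cv2.INTER_CUBIC),cv2.resize(b[100:220,350:435],(425,600),interpolation=cv2.INTER_CUBIC)]))
E
```

```text
21.4667 [0.59102319 0.15158726 0.21078617] [-0.70762075  0.35429985 -0.70220156] [-0.07806636  0.01640565  0.03466348]
```

View pics/w10.png

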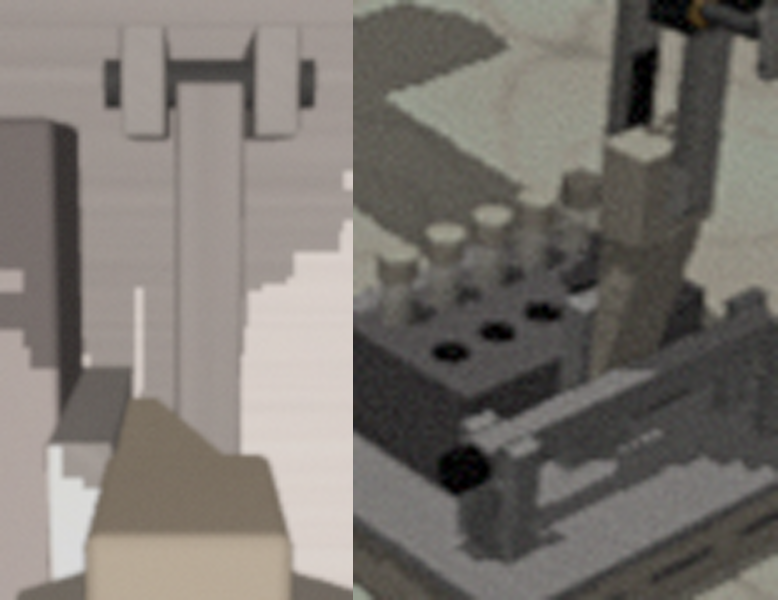

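Emit:
arm_command(
  commands=[
    [1,0,0,0.1,0,0,0],
    [1,0,0,0.1,0,0,0],
    [1,0,0,0.1,0,0,0],
    [1,0,0,0,0,0,0],
  ],
)

```text
time_s: 21.9
eef_pos: [0.5913, 0.1516, 0.2026]
tcp_rot: [[1.0, 0.028, -0.001], [0.028, -1.0, -0.0], [-0.001, 0.0, -1.0]]
force: [-1.1, 0.3, -0.7]
width: 0.273
```

Emit:
arm_command(
  commands=[
    [1,0,0,0.1,0,0,0],
    [1,0,0,0.05,0,0,0],
    [1,0,0,0,0,0,0],
  ],
)

```text
time_s: 22.15
eef_pos: [0.5907, 0.1517, 0.1985]
tcp_rot: [[1.0, 0.028, -0.003], [0.028, -1.0, -0.0], [-0.003, 0.0, -1.0]]
force: [-4.7, 0.5, 2.3]
width: 0.276
```

Emit:
arm_command(
  commands=[
    [1,-0.04,0,0.05,0,0,0],
    [1,0,0,0.05,0,0,0],
    [1,0,0,0,0,0,0],
  ],
)

```text
time_s: 22.4
eef_pos: [0.5899, 0.1517, 0.1958]
tcp_rot: [[1.0, 0.028, -0.002], [0.028, -1.0, 0.0], [-0.002, -0.0, -1.0]]
force: [-5.9, -0.8, 2.5]
width: 0.272
```

Emit:
arm_command(
  commands=[
    [1,-0.02,0,0.05,0,0,0],
    [1,0,0,0.05,0,0,0],
    [1,0,0,0,0,0,0],
  ],
)

```text
time_s: 22.65
eef_pos: [0.5895, 0.1517, 0.1937]
tcp_rot: [[1.0, 0.028, -0.001], [0.028, -1.0, -0.0], [-0.001, -0.0, -1.0]]
force: [-7.3, -0.6, 6.1]
width: 0.274
```

Emit:
arm_command(
  commands=[
    [1,-0.02,0,0.06,0,0,0],
    [1,0,0,0.06,0,0,0],
    [1,0,0,0,0,0,0],
  ],
)

```text
time_s: 22.9
eef_pos: [0.5895, 0.1517, 0.1928]
tcp_rot: [[1.0, 0.028, 0.0], [0.028, -1.0, -0.0], [0.0, 0.0, -1.0]]
force: [-10.9, -1.0, 17.5]
width: 0.275
```

Emit:
arm_command(
  commands=[
    [1,0,0,0.06,0,0,0],
    [1,0,0,0.06,0,0,0],
    [1,0,0,0,0,0,0],
  ],
)

```text
time_s: 23.15
eef_pos: [0.5897, 0.1518, 0.1921]
tcp_rot: [[1.0, 0.029, 0.0], [0.029, -1.0, -0.0], [0.0, 0.0, -1.0]]
force: [-16.5, -1.3, 29.4]
width: 0.273
```

Emit:
arm_command(
  commands=[
    [1,-0.06,0,0.02,0,0,0],
    [1,0,0,0,0,0,0],
    [1,0,0,0,0,0,0],
  ],
)

```text
time_s: 23.4
eef_pos: [0.5892, 0.1518, 0.1921]
tcp_rot: [[1.0, 0.028, 0.004], [0.028, -1.0, 0.0], [0.004, 0.0, -1.0]]
force: [-12.6, -1.5, 27.8]
width: 0.277
```

Emit:
arm_command(
  commands=[
    [1,-0.04,0,0.04,0,0,0],
    [1,0,0,0,0,0,0],
    [1,0,0,0,0,0,0],
  ],
)

```text
time_s: 23.65
eef_pos: [0.5889, 0.1518, 0.1919]
tcp_rot: [[1.0, 0.028, 0.007], [0.028, -1.0, 0.0], [0.007, -0.0, -1.0]]
force: [-11.7, -0.8, 30.3]
width: 0.275
```

Emit:
arm_command(
  commands=[
    [1,-0.04,0,0.03,0,0,0],
    [1,0,0,0,0,0,0],
    [1,0,0,0,0,0,0],
    [1,0,0,0,0,0,0],
  ],
  grip_force=55,
)

```text
time_s: 23.98
eef_pos: [0.5887, 0.1518, 0.1919]
tcp_rot: [[1.0, 0.028, 0.01], [0.028, -1.0, 0.0], [0.01, -0.0, -1.0]]
force: [-10.9, -0.9, 31.6]
width: 0.275
```

```bash
python3 - <<'E'
from h import *
o=readout.get_obs(); print(o["time_s"],o["eef_pos"],o["force"],o["wrist_torque"],o["width"])
K,T=cal("wrist");np.savez("w11.npz",K=K,T=T)
a=eyes.get_image("wrist"); b=eyes.get_image("scene"); d=eyes.get_image("side")
cv2.imwrite("pics/w11f.png",a)
cv2.imwrite("pics/w11.png",np.hstack([cv2.resize(a[60:230,270:370],(353,600),interpolation=cv2.INTER_CUBIC),cv2.resize(b[100:220,350:435],(425,600),interpolation=cv2.INTER_CUBIC)]))
cv2.imwrite("pics/f11.png",cv2.resize(np.vstack([b[80:300,100:480],d[130:350,120:500]]),(518,600)))
E
```

```text
23.9833 [0.58866157 0.15175071 0.19189157] [-10.90920358  -0.87068364  31.63755927] [-0.32302262  2.96956348 -0.00951191] 0.2753751720043569
```

View pics/w11.png

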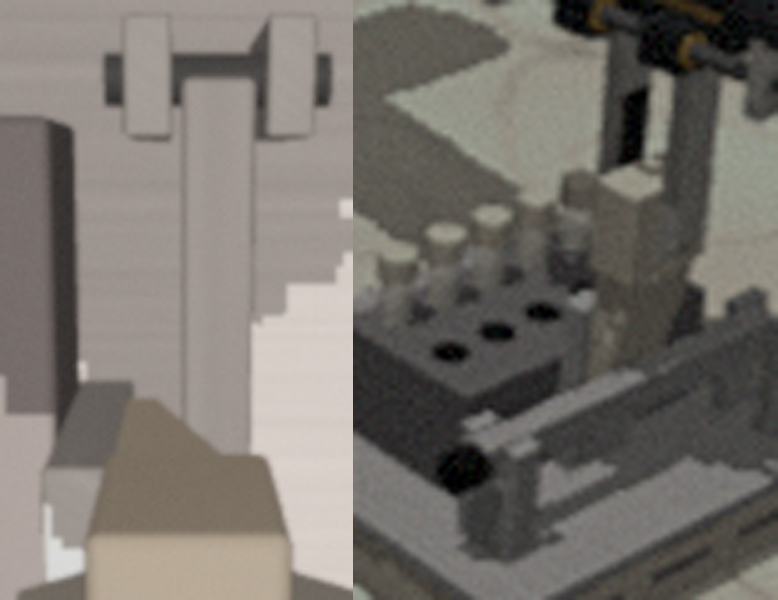

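View pics/f11.png

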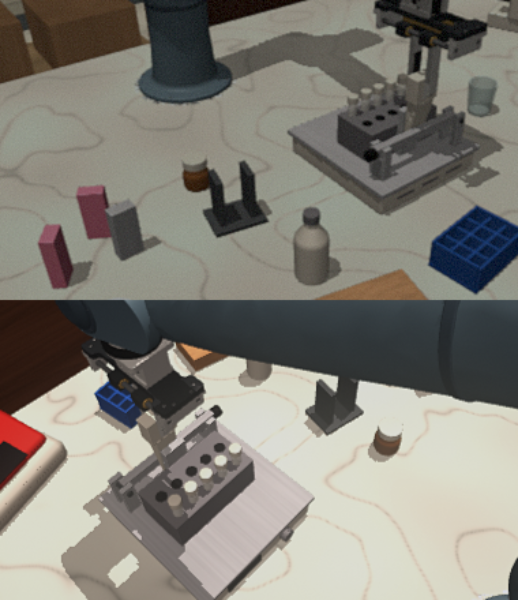

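Emit:
arm_command(
  commands=[
    [1,0,0,0.03,0,0,0],
    [1,0,0,0,0,0,0],
    [1,0,0,0,0,0,0],
    [1,0,0,0,0,0,0],
    [1,0,0,0,0,0,0],
    [1,0,0,0,0,0,0],
    [1,0,0,0,0,0,0],
    [1,0,0,0,0,0,0],
    [1,0,0,0,0,0,0],
    [1,0,0,0,0,0,0],
    [1,0,0,0,0,0,0],
    [1,0,0,0,0,0,0],
  ],
)

```text
time_s: 25.13
eef_pos: [0.5887, 0.1518, 0.1916]
tcp_rot: [[1.0, 0.028, 0.01], [0.028, -1.0, 0.0], [0.01, -0.0, -1.0]]
force: [-11.7, -0.7, 35.1]
width: 0.274
```

Steady at 35 N down, and neither the pose nor the force is drifting. Handing in.

```bash
python3 -c "
from rig import hand_in,readout
print(hand_in()); o=readout.get_obs(); print(o['time_s'],o['eef_pos'],o['force'],o['width'])"
```

```text
the job is handed in; nothing more can be done
None
the job is handed in; nothing more can be done
```

I handed the job in at about 25 s with the wedge tight between spacer and bar, still gripped and pressed down. `hand_in` gives no verdict, so the judged result is unknown.

**What I did**
- **Bar:** I swung it down into its catch. The first push failed because the fingers had not finished closing and clamped the bar. I released it, closed the fingers fully and pushed again. The bar then rested in the catch under 16 N.
- **Spacer:** The gap measured about 25 mm, so I used the thin grey spacer (measured 12.7 mm in the grip). I pushed it against the rack until I felt contact, stood it on the platform and let go. It stayed upright.
- **Wedge:** I lowered it flat side to the spacer until it went tight.

**Last checks**
- **Wedge height:** By calculation from the arm's position, its thin end stands about 33 mm above the platform and 27 mm below the bar's top.
- **Push and grip:** About 35 N down, with the grip set to 55 N, and the pose and force held still for about a second.
- **Bottle and jar:** Both were still standing in the last pictures.

**What was not clean**
- About 11 N of sideways force and a 0.01 rad tool tilt remained at the end. The wedge would not move further sideways.
- I inferred contact with the spacer and rack from that jam and from the force balance, not from a direct measurement.
- Early on, the scene and side cameras disagreed by about 9 mm in x, so I relied on wrist-camera and contact readings instead.

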